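# Put the block level back in its fitted case and shut the lid

## Robot

A 7-joint arm with a two-finger parallel gripper is mounted at the origin on the work surface. World frame = base frame: x ahead of the robot, y to its left, z up, the work surface at z = 0. Lengths are in m, angles in rad, forces in N, time in s.
With the tool pointing down it reaches from about 0.4 to 0.85 m from the base axis. Payload 4.5 kg.
Tool frame: the origin (TCP) lies between the finger pads; the fingertips stand 11 mm ahead of it and the grasp point (between the pads) lies 8 mm behind it (r.nose_length is the distance from the TCP to the fingertips, in m); z points along the fingers, y is the line along which they close (so a half turn about z gives the same grasp; the last joint's range is limited). The gripper opens to 88 mm and grips with 3 to 60 N. Pads are 18 mm wide; open, the fingers measure 123 mm over their backs; the gripper's body (75 mm by 187 mm) begins 45 mm behind the grasp point.
Start: joints at [1.322, 0.689, -0.195, 1.565, 0.157, 0.902, -0.215], TCP at [0.174, -0.6, 0.25] pointing down, gripper open.
Joint ranges: [-3.01, 3.01], [-0.46, 2.08], [-1.47, 1.51], [0.13, 2.56], [-1, 4.14], [0.04, 2.09], [-2.66, 2.66]. Speed limits (rad/s): [2.57, 2.57, 3.14, 3.14, 3.14, 3.14, 3.14].

## Interface

Orientations are given as a unit quaternion [x, y, z, w].
In Python, from plant import get_state, snapshot, camera_model, r gives the robot as it stands.
- The arm moves only by the shell command python3 -m inch 'ROWS' [FORCE]. ROWS is text: rows parted by semicolons, each of 7 numbers parted by spaces: the opening, from -1 (shut) to 1 (fully open), then the shift along the tool's x, y, z in m, then the turn, a rotation vector about the tool's x, y, z in rad. A call has 1 to 20 rows; each row shifts and turns the commanded pose from where the row before left it, along the tool's axes as they then stand; what a row does not reach is not made up. A row lasts 1/12 s, in which the tool goes at most 41.7 mm and 7.16 degrees, less where a joint would pass 70% of its speed; a pose out of reach is approached as far as the arm can. A call is refused whole if a number of a shift passes 0.0417 or a number of a turn 0.125, either way. A call with a gripper value outside its range is refused whole. The fingers move at their own pace and stop on an object; FORCE is the grip in N (left out, the last holds). Time passes only in rows, so rows that do not move let the fingers close. It gives the time, the measured TCP pose, the force, the opening and the grip force at its end, in the units of the state.
- get_state(): the state, without advancing time (a new reading comes with each control period).
- snapshot(name): name is "scene" or "top" or "wrist"; returns (picture, depth): 480x640x3 uint8, red, green, blue; 480x640 float32, m along the optical axis (not along the pixel's ray), 0 where there is no reading.
- camera_model(name): a dict with "intrinsics" (3x3 intrinsics, pixels), "view" (4x4, takes a point from world to camera coordinates). Camera axes: x right, y down, z forward; pixel columns grow to the right and rows downward; lengths in m; the calibration is good to about 2 mm. A picture is of the moment at which its call begins: read the wrist's pose just before it. camera_model takes no time and is no camera call; for the wrist camera it gives the pose at the moment of the call.
- r.finish_job(): hands the job in; it is judged then, once.
The state is a dict: "clock": time; "q": joint angles; "qd": joint speeds; "joint_torque": joint torques, N m; "tool_pos": TCP position; "eef_rot": TCP orientation; "contact_force": force on the tool from outside, world axes, zero at the start; "moment": the same for the moment, N m; "opening": opening from 0.0 (shut) to 1.0 (fully open); "finger_force": force on a finger pad.
Only numpy, scipy, OpenCV 4.12 (cv2) and the standard library are available. Lean on these libraries where they do the work, as an engineer would, in place of code of your own. Each camera call takes 0.05 s, during which the arm holds its last target. There are 200 camera calls.

## Task

Take the block level off its sloping rest and load it into the open hinged case, sole down: one end goes in at a slant under the fixed lip at the end away from the hinge, then the other end is pushed down until the sprung catch snaps back over it and the level lies flat, with nothing above the rim. Only then shut the lid fully; never use the lid to force the level down, and leave the other things on the bench where they are.

Things in the scene. Friction and masses are not known exactly. Their poses are not given: they have to be found in the camera images.
- level: aluminium block spirit level, loose, about 0.3 kg (0.2 to 0.4): a bar 140 long (its x) x 24 wide (y) x 22 high, with a raised vial housing 40 x 24 on the middle of its top up to height 36. Origin: centre of its underside (sole), z out of its top. It is the same end for end and may go in either way round. It starts lying on the sloping rest, its x axis up the 22 degree slope.
- stand: fixed sloping metal rest, base plate 160 x 50, with a smooth ramp 150 x 40 that rises at 22 degrees towards its +x and has a stop at the low end, 10 high above the ramp. Origin: centre of the underside, on the bench; the ramp's surface is 45 above it in the middle. Nothing beside the ramp.
- case: fixed grey plastic case, open on top, outside 200 (x) x 130 (y) x 48 high (rim), walls 5, inner floor 8 above its underside. Origin: centre of the underside, on the bench; the lid's hinge is along its +x end, and all that holds the level is on its middle line, y = 0.
- case_lip (a point): middle of the lower edge of the fixed lip at the case's -x end, at x = -62, z = 36 in the case frame (28 above the inner floor). The lip is 44 wide, 4 thick and overhangs by 10 a block with an upright face at x = -72. It stops the level going straight down; at a slope of 15 to 24 degrees, rising to +x, the level's end passes under it.
- case_bed (a point): where the middle of the loaded level's sole lies: x = -2, y = 0, z = 8 in the case frame, the level along the case's x with one end against the block under the lip; its top is then at z = 30, its housing at 44. Side guides 10 high stand 14 to 22 to either side of the middle line, at x = -60 to -38 and 40 to 60; between these the floor is free for fingers.
- catch (a joint): sprung steel catch 22 wide at the hinge end: a slanting face from its top (case x = 70, z = 47) down to a nose (x = 63.5, z = 33) that overhangs the loaded level's end by 4.5. Value: how far it is pushed to +x (m), 0 at rest, at most 0.009. Spring 4 to 9 N: the level stays up on the slant; pressing on its top near that end with 10 to 20 N snaps it under the nose and the value returns to about 0.
- lid (a joint): the lid's hinge angle (rad): 0 shut, grows as it opens, at most 1.75, starts at 1.35 to 1.6. Stiff hinge: stays at any angle, a push of 2 to 4 N square to the panel near its free edge moves it.
- lid_hinge (a point): middle of the hinge axis, at x = 100, y = 0, z = 48.5 in the case frame; the axis lies along the case's y.
- lid_edge (a point): middle of the lid's free edge, on its outer face, 200 from the hinge; the lid is a panel 200 x 130 x 6 with a tab 50 wide and 13 long beyond this edge. Shut, its underside lies on the rim and its outer face is level at 54.5 above the bench.
- flask: bystander: white plastic bottle, diameter 60, height 140, origin under its centre
- weight: bystander: steel calibration weight with a knob, diameter 48, height 52, origin under its centre
- pot: bystander: open steel beaker, rim diameter 80, height 70, origin under its centre
- driver: bystander: screwdriver lying on the bench, about 200 long

How it is judged:
On the way, in this order (a step that is already met when the one before it is completed fails the run):
1. the level lies flat in the case, one end under the lip and the other under the sprung catch, the lid still open (z of level in the frame of case between 0.005 and 0.0105 m and x of level in the frame of case between -0.006 and 0.004 m and y of level in the frame of case between -0.005 and 0.005 m and angle between the z axis of level and the z axis of case, either way round below 0.035 rad and angle between level's own z axis and vertical below 0.3 rad and value of joint catch below 0.0025 m and value of joint lid above 0.8 rad), for 0.2 s.
2. the lid is shut (value of joint lid below 0.04 rad), for 0.2 s.
At the end, for the whole second after the job is handed in: the level lies at rest flat on the case's inner floor (within 2.5 mm and 2 degrees), under lip and catch, within 6 mm of its place along the case and 5 mm across, the catch sprung back (under 2.5 mm), and the lid is shut (under 0.04 rad) (z of level in the frame of case between 0.005 and 0.0105 m and x of level in the frame of case between -0.006 and 0.004 m and y of level in the frame of case between -0.005 and 0.005 m and angle between the z axis of level and the z axis of case, either way round below 0.035 rad and angle between level's own z axis and vertical below 0.3 rad and value of joint catch below 0.0025 m and value of joint lid below 0.04 rad and linear speed of level below 0.02 m/s); the robot touches nothing.
It fails at once if the lid is forced down on a level that stands proud (more than 15 N between them) (contact force between lid and level above 15 N).
It fails at once if a bystander is shifted by more than 40 mm (distance of any of flask, weight, pot, driver from where it was at the start of the episode above 0.04 m).
It also fails if it takes over 62 s, if anything falls off the work surface, if the arm or the gripper's body presses on something with over 40 N, if the wrist force passes 120 N, or if a joint passes its speed limit or range.

## Working session

There is one attempt and no reset: what is moved stays moved. The work goes in short steps, Python scripts to look and compute and a shell command to move; the robot and the scene stay as the last step left them, time stands still between calls to the robot, and variables do not carry over. Pictures are saved under pics/ and viewed, at most 11 in all, crops included, and the job is handed in when it is done.

```bash
mkdir -p pics; ls
python3 - <<'E'
from plant import *
import numpy as np,cv2
s=get_state();print(s)
for n in("top","scene"):
    p,d=snapshot(n);np.savez(n+".npz",p=p,d=d);cv2.imwrite(f"pics/{n}0.png",p[:,:,::-1])
    print(n,camera_model(n))
E
```

```text
pics
{'clock': 0.0, 'q': array([ 1.3218105 ,  0.68999936, -0.19450852,  1.5663243 ,  0.15732667,
        0.90254606, -0.21511939]), 'qd': array([ 1.29637194e-03,  7.57741454e-04,  1.66585891e-03, -7.50938208e-04,
       -5.98068174e-05, -1.04062989e-03,  1.10276374e-03]), 'joint_torque': array([ 8.36422096e-04, -5.27564156e+01, -1.26674920e+00, -1.53426754e+01,
       -5.26727457e-02,  6.59688871e-03,  1.93027836e-04]), 'tool_pos': array([ 0.17416421, -0.59959898,  0.24890557]), 'eef_rot': array([ 9.90014946e-01,  1.40959287e-01, -2.13897059e-04, -9.16640290e-04]), 'contact_force': array([ 0.09137889, -1.10332954,  0.00477261]), 'moment': array([-0.03275716, -0.01154732,  0.04538434]), 'finger_force': 0.0, 'opening': 0.9999210254151085}
top {'intrinsics': array([[534.57358601,   0.        , 319.76770653],
       [  0.        , 534.57358601, 239.29816373],
       [  0.        ,   0.        ,   1.        ]]), 'view': array([[ 0.02418923, -0.99902058,  0.03705092, -0.03615174],
       [-0.98635914, -0.02988603, -0.16187179,  0.54707158],
       [ 0.16282055, -0.03262996, -0.98611599,  1.09426877],
       [ 0.        ,  0.        ,  0.        ,  1.        ]])}
scene {'intrinsics': array([[501.57687131,   0.        , 316.56245727],
       [  0.        , 501.57687131, 240.5987226 ],
       [  0.        ,   0.        ,   1.        ]]), 'view': array([[ 0.64593803,  0.76338719, -0.00201674, -0.33363598],
       [ 0.60693461, -0.51515489, -0.60518246, -0.30463853],
       [-0.46302747,  0.38968634, -0.79608424,  1.5591409 ],
       [ 0.        ,  0.        ,  0.        ,  1.        ]])}
```

View pics/top0.png

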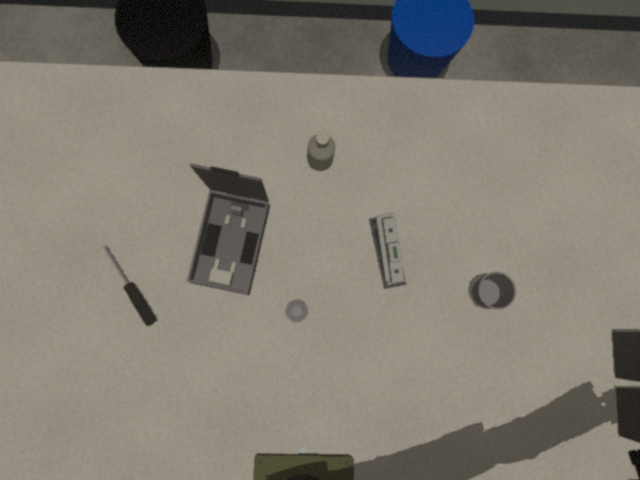

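View pics/scene0.png

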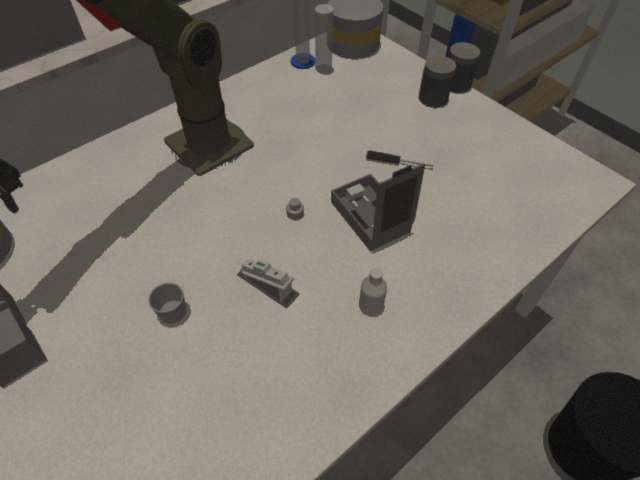

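The top view shows the case at about (228,243) with its hinge at the far side (rows 193–205), and the level on its rest at about (390,250). The flask is at (320,150), the weight at (297,310), the pot at (490,290) and the driver at (130,285). Next: enlarge and deproject.

```bash
cat > h.py <<'E'
import numpy as np,cv2
from scipy.spatial.transform import Rotation as R
def cloud(d,m):
    K=m["intrinsics"];v,u=np.mgrid[:480,:640]
    P=np.stack([(u-K[0,2])/K[0,0]*d,(v-K[1,2])/K[1,1]*d,d],-1)
    T=np.linalg.inv(m["view"]);return P@T[:3,:3].T+T[:3,3]
E
python3 - <<'E'
from h import *;from plant import *
z=np.load("top.npz");p,d=z["p"],z["d"];W=cloud(d,camera_model("top"))
c=lambda a,b,e,f:cv2.resize(p[b:f,a:e,::-1],None,fx=5,fy=5,interpolation=cv2.INTER_CUBIC)
cv2.imwrite("pics/crop1.png",np.hstack([c(182,155,277,305),c(355,200,415,300) if 0 else c(365,155,425,305)])[:,:])
np.set_printoptions(precision=4,suppress=True)
def box(a,b,e,f,lo,hi):
    w=W[b:f,a:e].reshape(-1,3);w=w[(w[:,2]>lo)&(w[:,2]<hi)];return w
# level
w=box(365,205,412,292,.03,.15)
print("n",len(w));r_=cv2.minAreaRect(w[:,:2].astype(np.float32));print("level+ramp rect",r_)
for (u,v) in [(386,216),(390,230),(395,252),(396,270),(400,280),(398,285),(230,240),(222,282),(236,206),(212,194),(268,205),(190,280),(248,292),(228,180),(200,170),(262,182)]: print(u,v,W[v,u])
w=box(180,190,275,300,.04,.056);r_=cv2.minAreaRect(w[:,:2].astype(np.float32));print("rim",len(w),r_,cv2.boxPoints(r_))
for n,b in dict(flask=(305,130,337,172),weight=(282,296,311,325),pot=(466,268,518,312)).items():
    w=box(*b,.03,.2);print(n,np.median(w,0),w.min(0),w.max(0))
E
```

```text
n 1207
level+ramp rect ((0.5323808193206787, -0.1718423068523407), (0.1441963016986847, 0.04095616936683655), 12.705160140991211)
386 216 [ 0.5986 -0.1596  0.0663]
390 230 [ 0.566  -0.1657  0.0809]
395 252 [ 0.5206 -0.1768  0.0776]
396 270 [ 0.4862 -0.1838  0.0504]
400 280 [ 0.4665 -0.1948  0.0369]
398 285 [ 0.4584 -0.1965  0.0039]
230 240 [0.5467 0.1741 0.0067]
222 282 [0.4522 0.1827 0.033 ]
236 206 [0.6227 0.1645 0.0095]
212 194 [0.6418 0.2142 0.0352]
268 205 [0.622  0.0926 0.0325]
190 280 [0.4536 0.2474 0.0457]
248 292 [0.4326 0.127  0.0337]
228 180 [0.6298 0.1578 0.1968]
200 170 [0.6367 0.2036 0.2327]
262 182 [0.6223 0.0927 0.2178]
rim 1011 ((0.538469672203064, 0.17360010743141174), (0.13104349374771118, 0.20175819098949432), 79.7226791381836) [[0.4275 0.1271]
 [0.626  0.0911]
 [0.6494 0.2201]
 [0.4509 0.2561]]
flask [ 0.728  -0.0159  0.0959] [ 0.7096 -0.0459  0.0304] [0.766  0.012  0.1443]
weight [0.397  0.0245 0.0483] [0.3746 0.0037 0.0301] [0.4187 0.0479 0.0543]
pot [ 0.4495 -0.4086  0.0586] [ 0.4089 -0.4312  0.0301] [ 0.4863 -0.3515  0.0746]
```

View pics/crop1.png

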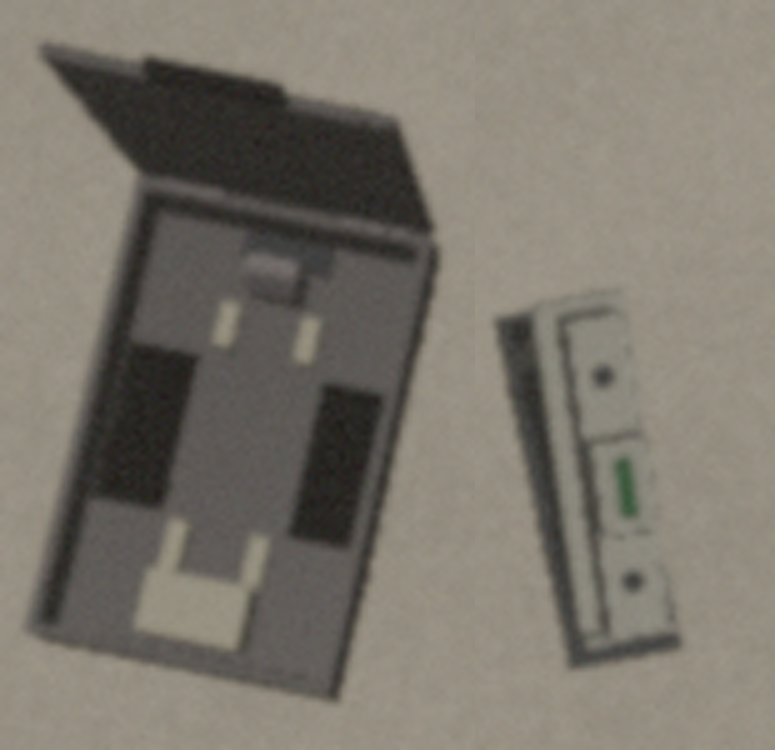

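The crop shows the level's two dots at (390,230) and (397,271) and its vial at (395,252), giving a sole centre near (0.534, -0.1735, 0.0435), yaw 12.8° and slope about 21°. The case centre is (0.5385, 0.1736) with yaw -10.3°, and the lid is at about 1.52 rad. Heights and sizes agree with what's given, so I'll approach the level.

```bash
cat >> h.py <<'E'
np.set_printoptions(precision=4,suppress=True)
def frame(yaw,tilt=0):  # tool down, x at yaw, tilted by +tilt about tool y
    c,s=np.cos(yaw),np.sin(yaw)
    return R.from_matrix(np.array([[c,s,0],[s,-c,0],[0,0,-1.]]).T.T)*R.from_rotvec([0,tilt,0])
CY=np.radians(-10.3);CO=np.array([.5385,.1736,0])
def case2w(p): c,s=np.cos(CY),np.sin(CY);return CO+np.array([c*p[0]-s*p[1],s*p[0]+c*p[1],p[2]])
def w2case(p): c,s=np.cos(CY),np.sin(CY);q=np.asarray(p)-CO;return np.array([c*q[0]+s*q[1],-s*q[0]+c*q[1],q[2]])
def to(pos,rot=None):
    from plant import get_state
    s=get_state();r0=R.from_quat(s["eef_rot"])
    print("tcp",s["tool_pos"],"shift(tool axes)",r0.inv().apply(np.array(pos)-s["tool_pos"]))
    if rot is not None:print("turn",(r0.inv()*rot).as_rotvec(),"shift in target axes",rot.inv().apply(np.array(pos)-s["tool_pos"]))
E
python3 -m inch '1 .0301 -.0223 .0035 0 0 0;1 .0301 -.0223 .0035 0 0 0;1 .0301 -.0223 .0035 0 0 0;1 .0301 -.0223 .0035 0 0 0;1 .0301 -.0223 .0035 0 0 0;1 .0301 -.0223 .0035 0 0 0;1 .0301 -.0223 .0035 0 0 0;1 .0301 -.0223 .0035 0 0 0;1 .0301 -.0223 .0035 0 0 0;1 .0301 -.0223 .0035 0 0 0;1 .0301 -.0223 .0035 0 0 0;1 .0301 -.0223 .0035 0 0 0;1 .0301 -.0223 .0035 0 0 0;1 .0301 -.0223 .0035 0 0 0;1 0 0 0 0 .096 .015;1 0 0 0 0 .096 .015;1 0 0 0 0 .096 .015;1 0 0 0 0 .096 .015;1 0 0 0 0 0 0;1 0 0 0 0 0 0' 25
python3 - <<'E'
from h import *;from plant import *
to([.492,-.183,.150],frame(np.radians(12.8),np.radians(22)))
p,d=snapshot("wrist");m=camera_model("wrist");np.savez("w1.npz",p=p,d=d)
cv2.imwrite("pics/w1.png",p[:,:,::-1]);print(m)
E
```

```text
clock: 1.77
tool_pos: [0.4904, -0.1837, 0.2001]
eef_rot: [0.976, 0.108, 0.187, -0.027]
contact_force: [0.3, 0.1, -0.9]
opening: 1.0
finger_force: 0.0
tcp [ 0.4904 -0.1837  0.2001] shift(tool axes) [-0.017   0.0004  0.0471]
turn [-0.0118  0.0037 -0.0063] shift in target axes [-0.0172 -0.0003  0.0471]
{'intrinsics': array([[419.0888,   0.    , 313.3468],
       [  0.    , 419.0888, 237.3922],
       [  0.    ,   0.    ,   1.    ]]), 'view': array([[ 0.2214, -0.9751, -0.012 , -0.2854],
       [-0.9738, -0.2204, -0.0564,  0.486 ],
       [ 0.0523,  0.0242, -0.9983,  0.3341],
       [ 0.    ,  0.    ,  0.    ,  1.    ]])}
```

View pics/w1.png

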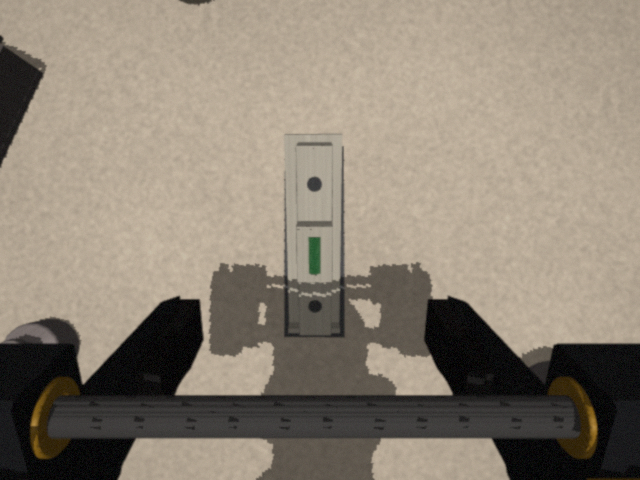

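The wrist view shows the level lined up with the fingers, its dots at (314,184) and (315,306) and its vial at (314.5,256). I'll deproject these for the final approach.

Run:
```python
from h import *;from plant import *
z=np.load("w1.npz");m=camera_model("wrist");W=cloud(z["d"],m)
f=lambda u,v:np.median(W[v-2:v+3,u-2:u+3].reshape(-1,3),0)
a,b,c=f(314,184),f(315,306),f(314,256);print(a,b,c)
h=a-b;yaw=np.arctan2(h[1],h[0]);print("yaw",np.degrees(yaw),"slope",np.degrees(np.arctan2(h[2],np.hypot(*h[:2]))))
r0=frame(yaw,np.radians(22));n=-r0.as_matrix()[:,2]
s1=(a+b)/2-.022*n;s2=c-.036*n;print(s1,s2);s=(s1+s2)/2
to(s+.015*n,r0)
```

```text
[ 0.5677 -0.1653  0.0844] [ 0.4866 -0.1841  0.0502] [ 0.5215 -0.1757  0.0808]
yaw 13.067495756648409 slope 22.32467262338538
[ 0.5352 -0.1728  0.0469] [ 0.5347 -0.1727  0.0474]
tcp [ 0.4923 -0.1831  0.2007] shift(tool axes) [-0.0166  0.001   0.1438]
turn [-0.0093  0.0017 -0.0082] shift in target axes [-0.0169 -0.0005  0.1438]
```

```bash
python3 -m inch '1 -.0167 0 0 -.0093 .0017 -.0082;1 0 0 .036 0 0 0;1 0 0 .036 0 0 0;1 0 0 .036 0 0 0;1 0 0 .019 0 0 0;1 0 0 .0185 0 0 0;1 0 0 0 0 0 0;1 0 0 0 0 0 0;-1 0 0 0 0 0 0;-1 0 0 0 0 0 0;-1 0 0 0 0 0 0;-1 0 0 0 0 0 0;-1 0 0 0 0 0 0;-1 0 0 0 0 0 0;-1 0 0 0 0 0 0;-1 0 0 0 0 0 0' 25
python3 - <<'E'
from h import *
to([.529,-.174,.059])
E
```

```text
clock: 3.15
tool_pos: [0.4919, -0.1899, 0.1698]
eef_rot: [0.977, 0.113, 0.178, -0.025]
contact_force: [0.3, -0.4, -0.2]
opening: 0.414
finger_force: 0.0
tcp [ 0.4919 -0.1899  0.1698] shift(tool axes) [-0.0021 -0.0059  0.1178]
```

```bash
python3 -c "
from plant import *;s=get_state();print(s)"
```

```text
{'clock': 3.15, 'q': array([ 0.66971201,  0.6709197 , -0.4065196 ,  2.19056109,  0.98216907,
        0.04336205, -1.93483583]), 'qd': array([-9.20250764e-04,  1.04012145e-03,  1.83686684e-03,  1.15959032e-03,
       -5.96179665e-05, -1.28846382e-03, -1.69223130e-03]), 'joint_torque': array([-5.75117476e-03, -4.24839413e+01, -3.57375428e+00, -7.21083149e+00,
        1.61828549e-02, -1.35089926e+00, -1.71769916e-03]), 'tool_pos': array([ 0.4919116 , -0.18986722,  0.16984852]), 'eef_rot': array([ 0.97712276,  0.11314437,  0.17832011, -0.02512787]), 'contact_force': array([ 0.26802469, -0.40290379, -0.15246216]), 'moment': array([-0.02132295,  0.35867766,  0.025673  ]), 'finger_force': 0.0, 'opening': 0.41383952889422554}
```

Joint 6 is at its lower limit, so a 22° forward tilt can't be reached here. I'll grasp with the tool tilted only about 8° instead, which leaves it near vertical when the level later rests on the catch.

```bash
python3 -m inch '1 0 0 0 0 -.105 0;1 0 0 0 0 -.11 0;1 0 0 0 0 0 0;1 0 0 0 0 0 0;1 0 0 0 0 0 0'
python3 - <<'E'
from h import *
to([.5271,-.1747,.0604],frame(np.radians(13.05),np.radians(8)))
E
```

```text
clock: 3.57
tool_pos: [0.4923, -0.1906, 0.1666]
eef_rot: [0.988, 0.115, 0.103, -0.015]
contact_force: [-1.1, -0.3, 0.1]
opening: 0.772
finger_force: 0.0
tcp [ 0.4923 -0.1906  0.1666] shift(tool axes) [ 0.0148 -0.0067  0.1117]
turn [-0.007  -0.0683  0.0032] shift in target axes [ 0.0224 -0.0076  0.1103]
```

```bash
python3 -m inch '1 0 0 0 -.007 -.0683 .0032;1 .0224 -.0076 0 0 0 0;1 0 0 .035 0 0 0;1 0 0 .035 0 0 0;1 0 0 0 0 0 0;1 0 0 0 0 0 0'
python3 - <<'E'
from h import *
from plant import get_state
to([.5271,-.1747,.0604],frame(np.radians(13.05),np.radians(8)));print(get_state()["q"])
E
```

```text
clock: 4.07
tool_pos: [0.5201, -0.1758, 0.0996]
eef_rot: [0.991, 0.114, 0.067, -0.008]
contact_force: [0.3, 0.2, 0.4]
opening: 1.005
finger_force: 0.0
tcp [ 0.5201 -0.1758  0.0996] shift(tool axes) [0.0018 0.0005 0.0398]
turn [-0.0004  0.0054  0.0013] shift in target axes [0.0016 0.0005 0.0398]
[ 0.5995  0.8467 -0.5347  2.008   0.974   0.4021 -2.0059]
```

```bash
python3 -m inch '1 .0017 .0005 .02 0 0.005 0;1 0 0 .0198 0 0 0;1 0 0 0 0 0 0;1 0 0 0 0 0 0;-1 0 0 0 0 0 0;-1 0 0 0 0 0 0;-1 0 0 0 0 0 0;-1 0 0 0 0 0 0;-1 0 0 0 0 0 0;-1 0 0 0 0 0 0;-1 0 0 0 0 0 0;-1 0 0 0 0 0 0;-1 0 0 0 0 0 0' 25
python3 - <<'E'
from h import *
to([.5271,-.1747,.0604],frame(np.radians(13.05),np.radians(8)))
E
```

```text
clock: 5.15
tool_pos: [0.5292, -0.1748, 0.0614]
eef_rot: [0.991, 0.114, 0.071, -0.008]
contact_force: [-0.0, 0.5, -0.7]
opening: 0.342
finger_force: 0.0
tcp [ 0.5292 -0.1748  0.0614] shift(tool axes) [-0.0022 -0.0006  0.0007]
turn [ 0.0004 -0.0033  0.0004] shift in target axes [-0.0022 -0.0006  0.0007]
```

```bash
python3 -m inch '-1 0 0 0 0 0 0;-1 0 0 0 0 0 0;-1 0 0 0 0 0 0;-1 0 0 0 0 0 0;-1 0 0 -.01 0 0 0;-1 0 0 -.02 0 0 0;-1 0 0 -.03 0 0 0;-1 0 0 -.035 0 0 0;-1 0 0 -.035 0 0 0;-1 0 0 -.03 0 0 0;-1 0 0 0 0 0 0;-1 0 0 0 0 0 0'
python3 - <<'E'
from h import *
to(case2w([-.01,0,.15]),frame(CY,np.radians(6)))
E
```

```text
clock: 6.15
tool_pos: [0.5071, -0.1807, 0.2207]
eef_rot: [0.991, 0.113, 0.072, -0.007]
contact_force: [0.4, -0.3, -3.4]
opening: 0.269
finger_force: 25.0
tcp [ 0.5071 -0.1807  0.2207] shift(tool axes) [ 0.0899 -0.3423  0.0837]
turn [-0.0484 -0.0396  0.4037] shift in target axes [-0.0496 -0.3542  0.0658]
```

```bash
python3 -m inch '-1 0 0 0 -.0121 -.0099 .101;-1 0 0 0 -.0121 -.0099 .101;-1 0 0 0 -.0121 -.0099 .101;-1 0 0 0 -.0121 -.0099 .101;-1 -.005 -.0354 0 0 0 0;-1 -.005 -.0354 0 0 0 0;-1 -.005 -.0354 0 0 0 0;-1 -.005 -.0354 0 0 0 0;-1 -.005 -.0354 0 0 0 0;-1 -.005 -.0354 0 0 0 0;-1 -.005 -.0354 0 0 0 0;-1 -.005 -.0354 0 0 0 0;-1 -.005 -.0354 0 0 0 0;-1 -.005 -.0354 0 0 0 0;-1 0 0 0 0 0 0;-1 0 0 0 0 0 0;-1 0 0 0 0 0 0'
python3 - <<'E'
from h import *
from plant import *
to(case2w([-.01,0,.15]),frame(CY,np.radians(6)))
print(get_state()["q"])
for n in("wrist","scene"):
    p,d=snapshot(n);np.savez(n+"2.npz",p=p,d=d)
    cv2.imwrite(f"pics/{n}2.png",p[:,:,::-1] if n=="wrist" else cv2.resize(p[80:280,280:480,::-1],None,fx=3,fy=3))
np.savez("wv.npz",v=camera_model("wrist")["view"])
E
```

```text
clock: 7.57
tool_pos: [0.5199, 0.1764, 0.2132]
eef_rot: [0.995, -0.089, 0.05, 0.006]
contact_force: [-0.0, -0.1, -2.6]
opening: 0.271
finger_force: 25.0
tcp [0.5199 0.1764 0.2132] shift(tool axes) [ 0.0024 -0.0008  0.0638]
turn [0.0026 0.0045 0.002 ] shift in target axes [ 0.0021 -0.0006  0.0638]
[-0.2375  0.6233 -0.3357  1.9108  0.4647  0.608  -2.6351]
```

View pics/wrist2.png

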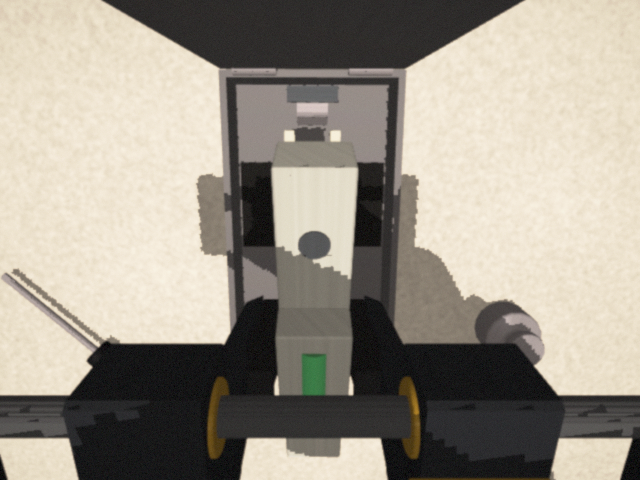

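The wrist view shows the level held over the case and pointing at the catch, which is at about (312,108), with guides at 289 and 336 and the level's dot at (314,245). I'll check alignment and the level's pose in numbers.

Run:
```python
from h import *
from plant import *
z=np.load("wrist2.npz");W=cloud(z["d"],camera_model("wrist"))
f=lambda u,v,k=2:np.median(W[v-k:v+k+1,u-k:u+k+1].reshape(-1,3),0)
for n,u,v in[("catch",312,106),("guideL",289,136),("guideR",336,136),("rimL",224,110),("rimR",401,110),("hingeL",226,72),("hingeR",400,72),("dot",314,245),("topfar",314,180),("vial",314,370),("housing",314,345)]:
    print(n,f(u,v),"case",w2case(f(u,v)))
# level top plane
w=W[172:300,285:345].reshape(-1,3);c=w.mean(0);n=np.linalg.svd(w-c,full_matrices=False)[2][2];n*=np.sign(n[2])
tilt=np.arcsin(np.dot(n,[-np.cos(CY),-np.sin(CY),0]));print("n",n,"slope deg",np.degrees(tilt),"roll",np.degrees(np.dot(n,[-np.sin(CY),np.cos(CY),0])))
# edges of level top at rows
s=get_state();T=R.from_quat(s["eef_rot"])
for n,p in[("dot",f(314,245)),("topfar",f(314,180)),("vial",f(314,370))]:print(n,"in tool",T.inv().apply(p-s["tool_pos"]))
print("n in tool",T.inv().apply(n if not isinstance(n,str) else [0,0,1]))
```

```text
catch [0.6129 0.1581 0.047 ] case [ 0.076 -0.002  0.047]
guideL [0.5962 0.1796 0.0191] case [0.0557 0.0162 0.0191]
guideR [0.5895 0.1433 0.019 ] case [ 0.0556 -0.0207  0.019 ]
rimL [0.6212 0.2194 0.0492] case [0.0732 0.0599 0.0492]
rimR [0.5987 0.097  0.0489] case [ 0.0729 -0.0646  0.0489]
hingeL [0.6455 0.2124 0.0493] case [0.0983 0.0573 0.0493]
hingeR [0.6239 0.0943 0.0493] case [ 0.0982 -0.0628  0.0493]
dot [0.5587 0.1673 0.2343] case [ 0.021  -0.0026  0.2343]
topfar [0.5785 0.1637 0.2408] case [ 0.0411 -0.0026  0.2408]
vial [0.5182 0.1747 0.2353] case [-0.0201 -0.0025  0.2353]
housing [0.528  0.173  0.2372] case [-0.0103 -0.0025  0.2372]
n [-0.1817 -0.9833  0.0064] slope deg 0.1675600718303395 roll -57.29435559092551
dot in tool [ 0.0407  0.0006 -0.0165]
topfar in tool [ 0.0614  0.0005 -0.0209]
vial in tool [-0.0001  0.0005 -0.0216]
n in tool [ 0.1008  0.0021 -0.9949]
```

View pics/scene2.png

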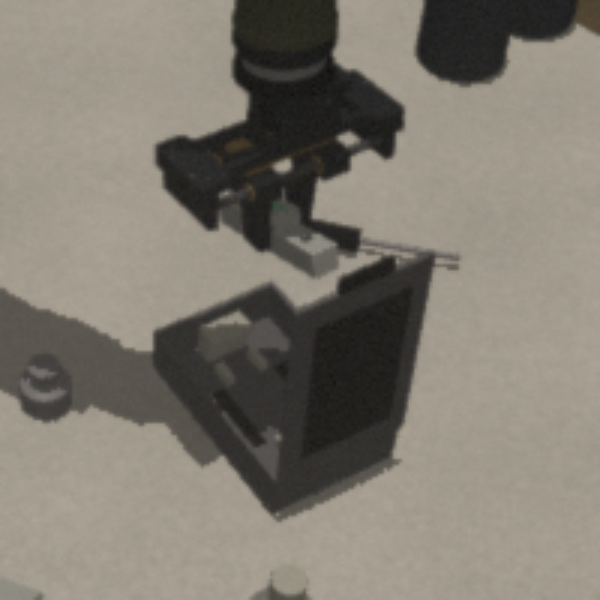

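Seen by the wrist camera, the case's middle line (guides, rim and catch mean y ≈ -2.3 mm) and the level (-2.5 mm) already agree laterally. The slope is about 18–19°. Next I'll work out the descent.

Run:
```python
from h import *
from plant import *
s=get_state();c=w2case(s["tool_pos"]);print(c)
to(case2w([.009,c[1],.080]),frame(CY,np.radians(7)))
```

```text
[-0.0178 -0.002   0.2138]
tcp [0.5206 0.1748 0.2138] shift(tool axes) [ 0.0132 -0.0003  0.1358]
turn [ 0.0023  0.0212 -0.0014] shift in target axes [ 0.0103 -0.      0.1361]
```

```bash
python3 -m inch '-1 0 0 0 .0023 .0212 0;-1 .0103 0 .027 0 0 0;-1 0 0 .027 0 0 0;-1 0 0 .027 0 0 0;-1 0 0 .027 0 0 0;-1 0 0 .027 0 0 0;-1 0 0 0 0 0 0;-1 0 0 0 0 0 0;-1 0 0 0 0 0 0'
python3 - <<'E'
from h import *
from plant import *
s=get_state();print(s["q"],w2case(s["tool_pos"]))
to(case2w([.009,-.002,.050]),frame(CY,np.radians(7)))
p,d=snapshot("wrist");W=cloud(d,camera_model("wrist"))
cv2.imwrite("pics/w3.png",p[:,:,::-1])
E
```

```text
clock: 8.42
tool_pos: [0.5482, 0.1721, 0.0834]
eef_rot: [0.994, -0.09, 0.062, 0.004]
contact_force: [-0.3, -0.0, -1.7]
opening: 0.269
finger_force: 25.0
[-0.3752  0.8444 -0.0777  1.9508  0.4842  0.2727 -2.6373] [0.0098 0.0003 0.0834]
tcp [0.5482 0.1721 0.0834] shift(tool axes) [-0.0049  0.0024  0.033 ]
turn [-0.0037 -0.0025 -0.0009] shift in target axes [-0.0048  0.0023  0.033 ]
```

View pics/w3.png

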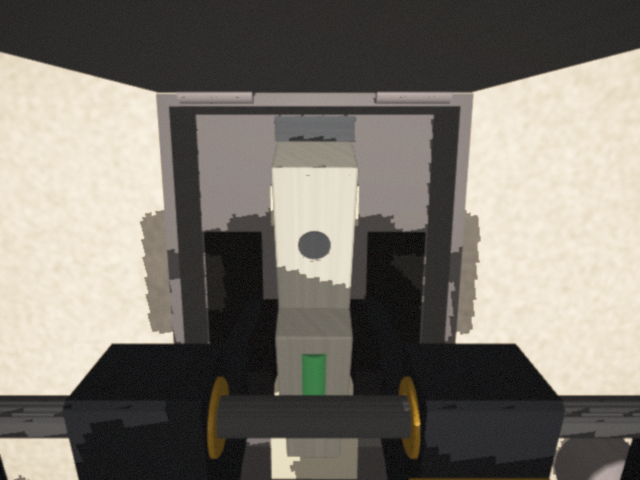

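The picture shows the level (272–357, centre 315) lined up with the case (outer rim 157–472, inner 197–432, centre 314.5). No lateral correction is needed, because the TCP reading itself carries 1–2 mm of noise. Continuing down.

```bash
python3 -m inch '-1 -.001 0 .01 0 0 0;-1 -.001 0 .01 0 0 0;-1 -.001 0 .01 0 0 0;-1 0 0 0 0 0 0;-1 0 0 0 0 0 0;-1 0 0 0 0 0 0'
python3 - <<'E'
from h import *
from plant import *
f=[]
s=get_state();print(w2case(s["tool_pos"]),s["q"],s["contact_force"])
to(case2w([.009,.0,.048]),frame(CY,np.radians(7)))
E
```

```text
clock: 8.97
tool_pos: [0.5482, 0.1729, 0.0521]
eef_rot: [0.994, -0.089, 0.062, 0.004]
contact_force: [0.1, -0.0, -2.1]
opening: 0.273
finger_force: 25.0
[0.0097 0.0011 0.0521] [-0.4036  0.9019 -0.0323  1.956   0.4792  0.2022 -2.6376] [ 0.0665 -0.0314 -2.0555]
tcp [0.5482 0.1729 0.0521] shift(tool axes) [-0.0012  0.0011  0.004 ]
turn [-0.0031 -0.0016  0.001 ] shift in target axes [-0.0012  0.0011  0.004 ]
```

```bash
for i in 1 2; do python3 -m inch '-1 0 0 .002 0 0 0;-1 0 0 0 0 0 0;-1 0 0 0 0 0 0' | grep -E 'tool|cont'; done; python3 -m inch '-1 0 0 .0015 0 0 0;-1 0 0 0 0 0 0;-1 0 0 0 0 0 0'| grep -E 'tool|cont'
```

```text
tool_pos: [0.5487, 0.1729, 0.0504]
contact_force: [-0.6, 0.1, -2.5]
tool_pos: [0.5493, 0.1729, 0.0487]
contact_force: [0.9, 0.0, 0.7]
tool_pos: [0.5501, 0.1729, 0.0472]
contact_force: [2.6, -0.6, 3.0]
```

```bash
python3 -m inch '-1 0 0 -.002 0 0 0;-1 -.003 0 -.0004 0 0 0;-1 -.003 0 -.0004 0 0 0;-1 0 0 0 0 0 0;-1 0 0 0 0 0 0'| grep -E 'tool|cont';for i in 1 2 ; do python3 -m inch '-1 -.003 0 -.0004 0 0 0;-1 0 0 0 0 0 0;-1 0 0 0 0 0 0' | grep -E 'tool|cont'; done
```

```text
tool_pos: [0.5417, 0.174, 0.0484]
contact_force: [0.8, 0.7, -3.7]
tool_pos: [0.5395, 0.1745, 0.0487]
contact_force: [0.8, -0.8, -3.2]
tool_pos: [0.5366, 0.175, 0.0489]
contact_force: [0.8, -0.1, -2.7]
```

```bash
for i in 1 2 3 ; do python3 -m inch '-1 -.002 0 -.0002 0 0 0;-1 0 0 0 0 0 0;-1 0 0 0 0 0 0' | grep -E 'tool|cont'; done
```

```text
tool_pos: [0.5353, 0.1753, 0.049]
contact_force: [1.6, -0.6, -2.9]
tool_pos: [0.535, 0.1753, 0.0494]
contact_force: [4.8, -1.4, -2.1]
tool_pos: [0.5348, 0.1754, 0.0498]
contact_force: [7.3, -2.7, -4.3]
```

The end is against the block under the lip. Now I'll ease off and swing the upper end down onto the catch's slant.

```bash
python3 -m inch '-1 .0015 0 .0023 0 -.03 0;-1 .0015 0 .0023 0 -.03 0;-1 .0015 0 .0023 0 -.03 0;-1 0 0 0 0 0 0;-1 0 0 0 0 0 0;-1 0 0 0 0 0 0'
python3 - <<'E'
from h import *
from plant import *
to(case2w([0,0,.045]),frame(CY,0)); print(get_state()["q"])
p,d=snapshot("wrist");W=cloud(d,camera_model("wrist"))
for v in(170,190,210,230,260,280):
  q=w2case(np.median(W[v-2:v+3,305:325].reshape(-1,3),0));print(v,q)
E
```

```text
clock: 11.88
tool_pos: [0.5365, 0.1751, 0.0424]
eef_rot: [0.996, -0.089, 0.018, -0.0]
contact_force: [4.0, -0.7, -2.7]
opening: 0.269
finger_force: 25.0
tcp [0.5365 0.1751 0.0424] shift(tool axes) [ 0.0023  0.0011 -0.0025]
turn [-0.0038 -0.0358  0.0011] shift in target axes [ 0.0023  0.0011 -0.0026]
[-0.3248  0.9237 -0.1385  1.9121  0.4352  0.3053 -2.5717]
170 [0.061  0.0004 0.0648]
190 [0.0551 0.0004 0.0632]
210 [0.049  0.0004 0.0616]
230 [0.0425 0.0005 0.0604]
260 [0.0319 0.0004 0.0572]
280 [0.0243 0.0004 0.0553]
```

The level is at 14.5°, its end on the catch's slant and centred (y = 0.4 mm). I'll release, rise and turn half round so the wrist camera points away from the lid, then press with closed fingers.

```bash
python3 -m inch '0 0 0 0 0 0 0;0 0 0 0 0 0 0;0 0 0 0 0 0 0;0 0 0 0 0 0 0;0 0 0 0 0 0 0;0 0 0 -.02 0 0 0;0 0 0 -.03 0 0 0;0 -.02 0 -.035 0 0 0;0 -.03 0 -.02 0 -.0358 0;-1 0 0 0 0 0 .1205;-1 0 0 0 0 0 .1205;-1 0 0 0 0 0 .1205;-1 0 0 0 0 0 .1205;-1 0 0 0 0 0 .1205;-1 0 0 0 0 0 .1205;-1 0 0 0 0 0 .1205;-1 0 0 0 0 0 .1205;-1 0 0 0 0 0 .1205;-1 0 0 0 0 0 .1205'; python3 -m inch '-1 0 0 0 0 0 .1205;-1 0 0 0 0 0 .1205;-1 0 0 0 0 0 .1205;-1 0 0 0 0 0 .1205;-1 0 0 0 0 0 .1205;-1 0 0 0 0 0 .1205;-1 0 0 0 0 0 .1205;-1 0 0 0 0 0 .1205;-1 0 0 0 0 0 .1205;-1 0 0 0 0 0 .1205;-1 0 0 0 0 0 .1205;-1 0 0 0 0 0 .1205;-1 0 0 0 0 0 .1205;-1 0 0 0 0 0 .1205;-1 0 0 0 0 0 .1205;-1 0 0 0 0 0 .1205;-1 0 0 0 0 0 0;-1 0 0 0 0 0 0;-1 0 0 0 0 0 0'
python3 - <<'E'
from h import *
from plant import *
s=get_state();print(s["q"])
to(case2w([.050,0,.100]),frame(CY+np.pi,0))
m=camera_model("top");p,d=snapshot("top");W=cloud(d,m);np.savez("top2.npz",d=d)
cv2.imwrite("pics/top2.png",cv2.resize(p[150:310,175:285,::-1],None,fx=3.7,fy=3.7,interpolation=cv2.INTER_CUBIC))
E
```

```text
clock: 13.52
tool_pos: [0.4831, 0.1847, 0.1459]
eef_rot: [0.768, -0.64, -0.002, -0.002]
contact_force: [-0.8, -0.3, -0.9]
opening: 0.005
finger_force: 0.0
clock: 15.1
tool_pos: [0.2987, -0.1181, 0.2257]
eef_rot: [-0.109, 0.99, 0.079, -0.047]
contact_force: [-0.6, 0.1, -0.6]
opening: 0.003
finger_force: 0.0
[-0.3374  0.9804  1.5086  2.3491 -1.      1.2373 -2.6541]
tcp [ 0.2987 -0.1181  0.2257] shift(tool axes) [-0.3536  0.1912  0.1331]
turn [ 0.1503 -0.1085  0.3985] shift in target axes [-0.2338  0.3299  0.1257]
```

View pics/top2.png

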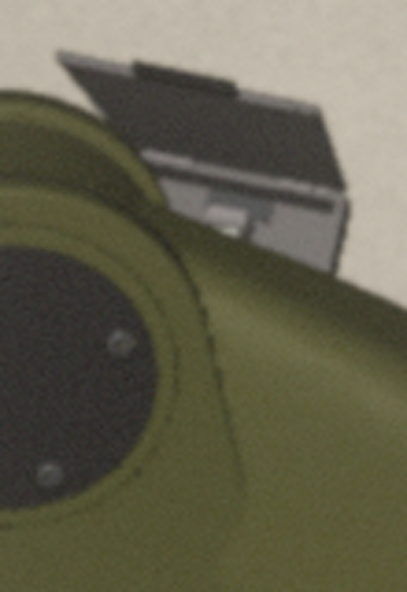

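That was the wrong way round: joint 7 hit its range and the arm wound up. I'll unwind by turning the other way.

```bash
python3 -m inch '-1 0 0 0 0 0 -.12;-1 0 0 0 0 0 -.12;-1 0 0 0 0 0 -.12;-1 0 0 0 0 0 -.12;-1 0 0 0 0 0 -.12;-1 0 0 0 0 0 -.12;-1 0 0 0 0 0 -.12;-1 0 0 0 0 0 -.12;-1 0 0 0 0 0 -.12;-1 0 0 0 0 0 -.12;-1 0 0 0 0 0 -.12;-1 0 0 0 0 0 -.12;-1 0 0 0 0 0 0'
python3 - <<'E'
from h import *
from plant import *
s=get_state();print(s["q"],R.from_quat(s["eef_rot"]).as_matrix())
to(case2w([-.1,0,.226]),frame(CY,0))
E
```

```text
clock: 16.23
tool_pos: [0.2992, -0.1176, 0.226]
eef_rot: [0.737, -0.67, -0.09, -0.017]
contact_force: [0.1, -0.5, 0.2]
opening: 0.003
finger_force: 0.0
[-0.2884  0.713   1.1182  2.3469 -0.8986  0.8945 -1.5332] [[ 0.086  -0.9903 -0.1093]
 [-0.9841 -0.1015  0.146 ]
 [-0.1557  0.095  -0.9832]]
tcp [ 0.2992 -0.1176  0.226 ] shift(tool axes) [-0.2921 -0.1709  0.0298]
turn [-0.0197  0.1959 -1.2925] shift in target axes [ 0.0834 -0.3293  0.    ]
```

```bash
python3 -m inch '-1 -.0292 -.0171 .003 0 0 0;-1 -.0292 -.0171 .003 0 0 0;-1 -.0292 -.0171 .003 0 0 0;-1 -.0292 -.0171 .003 0 0 0;-1 -.0292 -.0171 .003 0 0 0;-1 -.0292 -.0171 .003 0 0 0;-1 -.0292 -.0171 .003 0 0 0;-1 -.0292 -.0171 .003 0 0 0;-1 -.0292 -.0171 .003 0 0 0;-1 -.0292 -.0171 .003 0 0 0;-1 0 0 0 0 0 0'
python3 - <<'E'
from h import *
from plant import *
s=get_state();r0=R.from_quat(s["eef_rot"]);M=r0.as_matrix();y=np.arctan2(M[1,0],M[0,0]);print(s["q"],"yaw",y)
to(case2w([-.1,0,.226]),frame(y,0))
print("remaining yaw turn to flipped:",(frame(y,0).inv()*frame(CY+np.pi,0)).as_rotvec())
E
```

```text
clock: 17.15
tool_pos: [0.4428, 0.1974, 0.2239]
eef_rot: [0.738, -0.669, -0.091, -0.017]
contact_force: [-0.6, 0.1, 0.6]
opening: 0.006
finger_force: 0.0
[-0.9431  0.8046  1.0062  1.9998 -0.9851  1.0536 -2.4236] yaw -1.4803670783266756
tcp [0.4428 0.1974 0.2239] shift(tool axes) [ 0.0053  0.0035 -0.0026]
turn [0.0974 0.1581 0.0077] shift in target axes [ 0.0057  0.0032 -0.0021]
remaining yaw turn to flipped: [-0.    -0.     1.841]
```

```bash
python3 -m inch '-1 0 0 0 .0487 .079 0;-1 0 0 0 .0487 .079 0;-1 0 0 0 0 0 -.12;-1 0 0 0 0 0 -.12;-1 0 0 0 0 0 -.12;-1 0 0 0 0 0 -.12;-1 0 0 0 0 0 -.12;-1 0 0 0 0 0 -.12;-1 0 0 0 0 0 -.12;-1 0 0 0 0 0 -.12;-1 0 0 0 0 0 -.12;-1 0 0 0 0 0 -.12;-1 0 0 0 0 0 -.12;-1 0 0 0 0 0 -.12;-1 0 0 0 0 0 -.12;-1 0 0 0 0 0 -.12;-1 0 0 0 0 0 -.12;-1 0 0 0 0 0 -.12;-1 0 0 0 0 0 -.12;-1 0 0 0 0 0 -.12'
python3 -m inch '-1 0 0 0 0 0 -.12;-1 0 0 0 0 0 -.12;-1 0 0 0 0 0 -.12;-1 0 0 0 0 0 -.12;-1 0 0 0 0 0 -.12;-1 0 0 0 0 0 -.12;-1 0 0 0 0 0 -.12;-1 0 0 0 0 0 -.12;-1 0 0 0 0 0 -.12;-1 0 0 0 0 0 -.12;-1 0 0 0 0 0 -.12;-1 0 0 0 0 0 -.12;-1 0 0 0 0 0 -.12;-1 0 0 0 0 0 -.12;-1 0 0 0 0 0 -.12;-1 0 0 0 0 0 -.12;-1 0 0 0 0 0 -.12;-1 0 0 0 0 0 -.12;-1 0 0 0 0 0 -.12;-1 0 0 0 0 0 0'
python3 - <<'E'
from h import *
from plant import *
print(get_state()["q"])
to(case2w([.05,0,.1]),frame(CY+np.pi,0))
m=camera_model("top");p,d=snapshot("top");W=cloud(d,m);np.savez("top2.npz",d=d)
cv2.imwrite("pics/top3.png",cv2.resize(p[150:310,175:285,::-1],None,fx=3.7,fy=3.7,interpolation=cv2.INTER_CUBIC))
E
```

```text
clock: 18.82
tool_pos: [0.4408, 0.1898, 0.2246]
eef_rot: [0.943, 0.334, -0.001, 0.001]
contact_force: [-0.5, 0.3, 0.9]
opening: 0.004
finger_force: 0.0
clock: 20.48
tool_pos: [0.4409, 0.1893, 0.2244]
eef_rot: [0.092, 0.996, -0.002, -0.001]
contact_force: [0.2, -0.1, 0.9]
opening: 0.007
finger_force: 0.0
[-0.3664  0.5478 -0.2108  2.0175  0.1984  0.5987  0.6753]
tcp [0.4409 0.1893 0.2244] shift(tool axes) [-0.149   0.003   0.1242]
turn [-0.0038 -0.001  -0.0037] shift in target axes [-0.1488  0.002   0.1244]
```

View pics/top3.png

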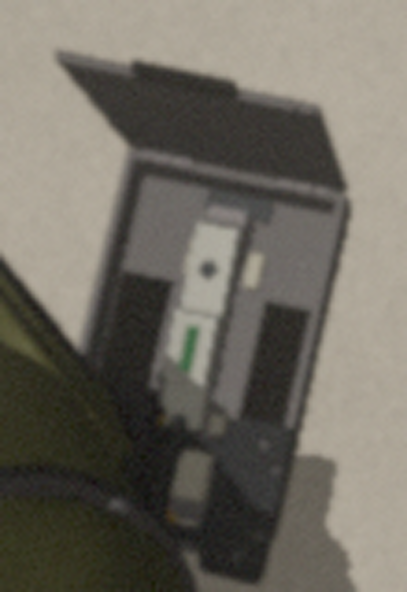

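The arm is unwound (q7 = 0.68) and the level is still in the case, its dot at px (231,222) and vial at (227,244). I'll check its pose by depth.

Run:
```python
from h import *
from plant import *
W=cloud(np.load("top2.npz")["d"],camera_model("top"))
c=(W-CO)@np.array([[np.cos(CY),-np.sin(CY),0],[np.sin(CY),np.cos(CY),0],[0,0,1]])
for n,u,v in[("dot",231,222),("vial",227,244),("top",229,230)]:print(n,np.median(c[v-1:v+2,u-1:u+2].reshape(-1,3),0))
for x0 in(.022,.03,.038,.046,.054,.06):
    m=(abs(c[...,0]-x0)<.003)&(abs(c[...,1])<.03)&(c[...,2]>.03);q=c[m];print(x0,len(q),q[:,1].min(),q[:,1].max(),np.median(q[:,2]))
```

```text
dot [0.039  0.0004 0.0581]
vial [-0.0086 -0.0023  0.0599]
top [0.0222 0.0015 0.0524]
0.022 35 -0.011370394981762635 0.012585019931388455 0.052057389392441644
0.03 37 -0.011603436820422513 0.012218011961560481 0.05506443926494997
0.038 37 -0.011339081097614251 0.011325247560204477 0.05684728723391208
0.046 39 -0.011323399253030074 0.012199634273462349 0.05893297170808154
0.054 40 -0.011853175568710728 0.012713399429696052 0.0608075332801753
0.06 31 -0.011535430844210024 0.011376936674947189 0.06184332458985753
```

```bash
python3 -m inch '-1 -.03 0 .015 0 -.07 0;-1 -.0366 0 .014 0 -.07 0;-1 -.0366 0 .014 0 0 0;-1 -.01 0 .030 0 0 0;-1 0 0 .03 0 0 0;-1 0 0 0 0 0 0;-1 0 0 0 0 0 0'
python3 - <<'E'
from h import *
from plant import *
s=get_state();print(s["q"],w2case(s["tool_pos"]))
to(case2w([.0385,0,.075]),frame(CY+np.pi,np.radians(-8)))
E
```

```text
clock: 21.12
tool_pos: [0.5616, 0.1662, 0.1304]
eef_rot: [0.093, 0.993, -0.009, 0.068]
contact_force: [-0.8, 0.5, 0.8]
opening: 0.003
finger_force: 0.0
[-0.3712  0.7704 -0.0655  1.9054  0.3514  0.3777  0.647 ] [ 0.0241 -0.0031  0.1304]
tcp [0.5616 0.1662 0.1304] shift(tool axes) [-0.0067  0.0035  0.0568]
turn [-0.0062 -0.0029 -0.0065] shift in target axes [-0.0066  0.0031  0.0568]
```

```bash
python3 -m inch '-1 -.0066 .003 .02 0 0 0;-1 0 0 .02 0 0 0;-1 0 0 .014 0 0 0;-1 0 0 0 0 0 0;-1 0 0 0 0 0 0'; for i in 1 2 3; do python3 -m inch '-1 0 0 .003 0 0 0;-1 0 0 .003 0 0 0;-1 0 0 0 0 0 0' | grep -E 'tool|cont'; done
python3 -c "
from h import *
to(case2w([.0385,0,.045]),frame(CY+np.pi,np.radians(-8)))"
```

```text
clock: 21.53
tool_pos: [0.5773, 0.1674, 0.0805]
eef_rot: [0.092, 0.993, -0.008, 0.07]
contact_force: [0.3, 0.1, -0.0]
opening: 0.005
finger_force: 0.0
tool_pos: [0.5785, 0.1669, 0.0739]
contact_force: [-0.8, -0.1, -0.1]
tool_pos: [0.5801, 0.1668, 0.0678]
contact_force: [0.9, -0.3, 1.9]
tool_pos: [0.5808, 0.1666, 0.0618]
contact_force: [0.6, 0.2, -0.6]
tcp [0.5808 0.1666 0.0618] shift(tool axes) [ 0.0067 -0.0007  0.016 ]
turn [-0.0021  0.0023 -0.0048] shift in target axes [ 0.0067 -0.0007  0.0161]
```

```bash
for i in 1 2 3 4; do python3 -m inch '-1 .001 0 .003 0 0 0;-1 0 0 0 0 0 0;-1 0 0 0 0 0 0' | grep -E 'tool|cont'; done
python3 -c "
from h import *
to(case2w([.0385,0,.045]),frame(CY+np.pi,np.radians(-8)))"
```

```text
tool_pos: [0.5791, 0.1664, 0.0578]
contact_force: [0.5, 0.9, 0.8]
tool_pos: [0.5781, 0.1664, 0.0546]
contact_force: [0.3, -0.3, 0.8]
tool_pos: [0.5778, 0.1666, 0.0516]
contact_force: [0.1, -0.5, -0.6]
tool_pos: [0.5774, 0.1668, 0.0485]
contact_force: [-0.3, 0.2, -0.4]
tcp [0.5774 0.1668 0.0485] shift(tool axes) [ 0.0014 -0.0002  0.0034]
turn [-0.0033 -0.0001 -0.0044] shift in target axes [ 0.0014 -0.0002  0.0034]
```

There is no resistance where the level's top should be, so I'll look before going further.

Run:
```python
from h import *
from plant import *
p,d=snapshot("scene");q,e=snapshot("top")
a=cv2.resize(p[130:260,310:440,::-1],(590,590),interpolation=cv2.INTER_CUBIC)
cv2.imwrite("pics/s4.png",a)
W=cloud(e,camera_model("top"))
c=(W-CO)@np.array([[np.cos(CY),-np.sin(CY),0],[np.sin(CY),np.cos(CY),0],[0,0,1]])
for x0 in np.arange(-.06,.08,.01):
    m=(abs(c[...,0]-x0)<.003)&(abs(c[...,1])<.012)&(c[...,2]<.07);k=c[m];print(round(x0,3),len(k),np.percentile(k[:,2],[10,50,90]) if len(k) else "")
```

```text
-0.06 31 [0.0255 0.0301 0.032 ]
-0.05 37 [0.0196 0.0293 0.033 ]
-0.04 36 [0.0207 0.0299 0.0335]
-0.03 32 [0.0223 0.0307 0.0341]
-0.02 30 [0.0182 0.045  0.0485]
-0.01 29 [0.0161 0.0454 0.0475]
0.0 29 [0.0143 0.0454 0.0505]
0.01 1 [0.0081 0.0081 0.0081]
0.02 0 
0.03 0 
0.04 0 
0.05 0 
0.06 0 
0.07 0 
0.08 1 [0.0436 0.0436 0.0436]
```

View pics/s4.png

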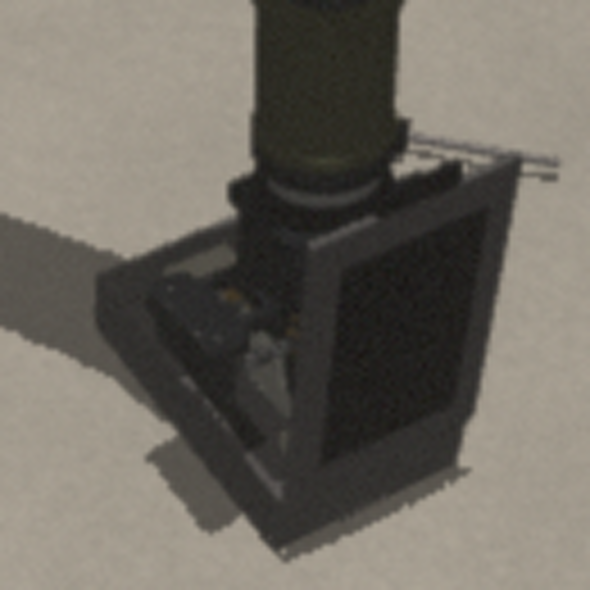

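The depth shows the level flat: its top is at z = 0.030 from x = -0.06 to -0.03 and its housing at 0.045. It snapped in under the light press. I'll rise clear, check by depth, and work out the lid arc.

```bash
python3 -m inch '-1 0 0 -.03 0 0 0;-1 0 0 -.04 0 0 0;-1 0 0 -.04 0 0 0;-1 0 0 -.04 0 0 0;-1 0 0 -.04 0 0 0;-1 0 0 -.04 0 0 0;-1 0 0 -.04 0 0 0;-1 0 0 -.01 0 0 0;-1 0 0 0 0 .07 0;-1 0 0 0 0 .07 0;-1 0 0 0 0 0 0'
python3 - <<'E'
from h import *
from plant import *
s=get_state();print(s["q"],w2case(s["tool_pos"]))
to(case2w([.150,0,.33]),frame(CY+np.pi,0))
q,e=snapshot("wrist");W=cloud(e,camera_model("wrist"))
cv2.imwrite("pics/w5.png",q[:,:,::-1])
q,e=snapshot("top");W=cloud(e,camera_model("top"))
c=(W-CO)@np.array([[np.cos(CY),-np.sin(CY),0],[np.sin(CY),np.cos(CY),0],[0,0,1]])
for x0 in np.arange(-.065,.08,.01):
    m=(abs(c[...,0]-x0)<.003)&(abs(c[...,1])<.01)&(c[...,2]<.07);k=c[m];print(round(x0,3),len(k),np.percentile(k[:,2],[10,50,90]) if len(k) else "")
m=(c[...,2]>.1)&(c[...,2]<.26)&(abs(c[...,1])<.06)&(c[...,0]>.07)&(c[...,0]<.12);k=c[m];print("lid",len(k),np.polyfit(k[:,2],k[:,0],1))
pr=None
for f in(1.5,1.4,1.3,1.2,1.1,1,.9,.8,.7,.6,.5,.4,.3,.2,.1,.04,0,-.01):
    x=.1-.175*np.cos(f)+.006*np.sin(f)+.009;z=.0485+.175*np.sin(f)+.006*np.cos(f)+.011
    print(f,round(x,4),round(z,4),"row",None if pr is None else (round(pr[0]-x,4),round(pr[1]-z,4)));pr=(x,z)
E
```

```text
clock: 24.3
tool_pos: [0.5412, 0.1733, 0.3257]
eef_rot: [0.094, 0.996, -0.001, -0.0]
contact_force: [0.1, -0.2, 0.7]
opening: 0.004
finger_force: 0.0
[-0.2501  0.5304 -0.2342  1.637   0.1427  0.9926  0.8512] [0.0027 0.0001 0.3257]
tcp [0.5412 0.1733 0.3257] shift(tool axes) [-0.1473  0.0011 -0.0043]
turn [-0.0024 -0.0004 -0.0081] shift in target axes [-0.1473 -0.0001 -0.0043]
-0.065 0 
-0.055 0 
-0.045 0 
-0.035 0 
-0.025 0 
-0.015 0 
-0.005 0 
0.005 0 
0.015 0 
0.025 0 
0.035 0 
0.045 0 
0.055 2 [0.0355 0.0366 0.0377]
0.065 10 [0.034  0.0366 0.0387]
0.075 15 [0.0426 0.0449 0.0476]
lid 578 [-0.0303  0.0991]
1.5 0.1026 0.2345 row None
1.4 0.0852 0.233 row (np.float64(0.0174), np.float64(0.0015))
1.3 0.068 0.2297 row (np.float64(0.0172), np.float64(0.0032))
1.2 0.0512 0.2248 row (np.float64(0.0168), np.float64(0.0049))
1.1 0.035 0.2182 row (np.float64(0.0162), np.float64(0.0066))
1 0.0195 0.21 row (np.float64(0.0155), np.float64(0.0082))
0.9 0.0049 0.2003 row (np.float64(0.0146), np.float64(0.0097))
0.8 -0.0086 0.1892 row (np.float64(0.0135), np.float64(0.0111))
0.7 -0.021 0.1768 row (np.float64(0.0124), np.float64(0.0124))
0.6 -0.032 0.1633 row (np.float64(0.0111), np.float64(0.0136))
0.5 -0.0417 0.1487 row (np.float64(0.0097), np.float64(0.0146))
0.4 -0.0498 0.1332 row (np.float64(0.0081), np.float64(0.0155))
0.3 -0.0564 0.1169 row (np.float64(0.0066), np.float64(0.0162))
0.2 -0.0613 0.1001 row (np.float64(0.0049), np.float64(0.0168))
0.1 -0.0645 0.0829 row (np.float64(0.0032), np.float64(0.0172))
0.04 -0.0656 0.0725 row (np.float64(0.0011), np.float64(0.0104))
0 -0.066 0.0655 row (np.float64(0.0004), np.float64(0.007))
-0.01 -0.0661 0.0637 row (np.float64(0.0001), np.float64(0.0018))
```

Run:
```python
from h import *
from plant import *
q,e=snapshot("wrist");W=cloud(e,camera_model("wrist"))
cv2.imwrite("pics/w5.png",q[:,:,::-1])
c=(W-CO)@np.array([[np.cos(CY),-np.sin(CY),0],[np.sin(CY),np.cos(CY),0],[0,0,1]])
for x0 in np.arange(-.075,.08,.01):
    m=(abs(c[...,0]-x0)<.003)&(abs(c[...,1])<.009)&(c[...,2]<.07);k=c[m];print(round(x0,3),len(k),np.percentile(k[:,2],[10,50,90]) if len(k) else "")
```

```text
-0.075 125 [0.0396 0.0407 0.0417]
-0.065 108 [0.0315 0.0405 0.0417]
-0.055 108 [0.0306 0.0314 0.0325]
-0.045 112 [0.0313 0.0323 0.0332]
-0.035 107 [0.0316 0.0327 0.0338]
-0.025 144 [0.0327 0.0348 0.0475]
-0.015 122 [0.0468 0.0482 0.0498]
-0.005 114 [0.0476 0.0488 0.0504]
0.005 106 [0.0482 0.0495 0.0506]
0.015 54 [0.0479 0.0489 0.0499]
0.025 92 [0.0353 0.0361 0.0368]
0.035 99 [0.0353 0.0366 0.0378]
0.045 87 [0.0361 0.0372 0.0383]
0.055 88 [0.0368 0.0377 0.0385]
0.065 89 [0.0357 0.0376 0.0392]
0.075 93 [0.0456 0.0465 0.0476]
```

View pics/w5.png

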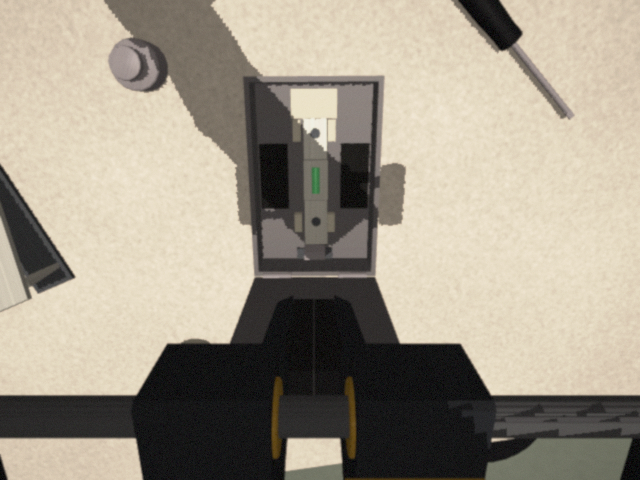

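The wrist view shows the level centred (dots at (316,132) and (316,221)), but by depth its top runs from z = 0.031 at the lip to 0.038 at the catch. The end is wedged against the nose about 7 mm proud, not yet snapped. I'll go back and press further.

```bash
python3 -m inch '-1 0 0 0 0 -.07 0;-1 0 0 0 0 -.07 0;-1 0 0 .035 0 0 0;-1 0 0 .035 0 0 0;-1 0 0 .035 0 0 0;-1 0 0 .035 0 0 0;-1 0 0 .035 0 0 0;-1 0 0 .035 0 0 0;-1 0 0 .035 0 0 0;-1 0 0 .022 0 0 0;-1 0 0 0 0 0 0;-1 0 0 0 0 0 0'
python3 -c "
from h import *
to(case2w([.043,0,.041]),frame(CY+np.pi,np.radians(-8)))"
```

```text
clock: 25.45
tool_pos: [0.5744, 0.1675, 0.061]
eef_rot: [0.091, 0.993, -0.008, 0.068]
contact_force: [0.2, -0.3, 1.0]
opening: 0.008
finger_force: 0.0
tcp [0.5744 0.1675 0.061 ] shift(tool axes) [-0.0038 -0.0003  0.0207]
turn [-0.0041 -0.0017 -0.003 ] shift in target axes [-0.0038 -0.0004  0.0207]
```

```bash
python3 -m inch '-1 -.005 0 .006 0 0 0;-1 0 0 .004 0 0 0;-1 0 0 0 0 0 0'|grep -E 'tool|cont'; for i in 1 2 3 4 5 6 7 8; do python3 -m inch '-1 0 0 .002 0 0 0;-1 0 0 0 0 0 0' | grep -E 'tool|cont'; done
```

```text
tool_pos: [0.5831, 0.1661, 0.0535]
contact_force: [-0.4, -0.6, -0.1]
tool_pos: [0.5826, 0.1659, 0.0511]
contact_force: [-0.2, -0.1, 0.4]
tool_pos: [0.5829, 0.166, 0.0487]
contact_force: [-0.0, 0.2, 1.0]
tool_pos: [0.5831, 0.1658, 0.0466]
contact_force: [0.2, 0.2, 1.2]
tool_pos: [0.583, 0.1657, 0.0443]
contact_force: [-0.3, -0.9, 0.1]
tool_pos: [0.5835, 0.1656, 0.0426]
contact_force: [-1.1, 1.0, 2.8]
tool_pos: [0.5836, 0.1657, 0.0422]
contact_force: [-5.7, -0.1, 17.1]
tool_pos: [0.5836, 0.1657, 0.042]
contact_force: [-10.1, -0.9, 33.1]
tool_pos: [0.5837, 0.1656, 0.0418]
contact_force: [-15.3, -1.1, 49.6]
```

It bottomed out with the tip at z ≈ 0.031. Backing off to check.

```bash
python3 -m inch '-1 0 0 -.01 0 0 0;-1 0 0 -.03 0 0 0;-1 0 0 -.04 0 0 0;-1 0 0 -.04 0 0 0;-1 0 0 -.04 0 0 0;-1 0 0 -.04 0 0 0;-1 0 0 -.04 0 0 0;-1 0 0 -.04 0 0 0;-1 0 0 -.02 0 0 0;-1 0 0 0 0 .07 0;-1 0 0 0 0 .07 0;-1 0 0 0 0 0 0'
python3 - <<'E'
from h import *
from plant import *
q,e=snapshot("wrist");W=cloud(e,camera_model("wrist"))
c=(W-CO)@np.array([[np.cos(CY),-np.sin(CY),0],[np.sin(CY),np.cos(CY),0],[0,0,1]])
for x0 in np.arange(-.075,.08,.01):
    m=(abs(c[...,0]-x0)<.003)&(abs(c[...,1])<.009)&(c[...,2]<.07);k=c[m];print(round(x0,3),len(k),np.percentile(k[:,2],[10,50,90]) if len(k) else "")
to(case2w([.150,0,.33]),frame(CY+np.pi,0))
E
```

```text
clock: 28.03
tool_pos: [0.5454, 0.1725, 0.3338]
eef_rot: [0.094, 0.996, -0.001, 0.0]
contact_force: [1.0, -0.3, -0.6]
opening: 0.005
finger_force: 0.0
-0.075 114 [0.0388 0.0398 0.0406]
-0.065 106 [0.0298 0.0393 0.0408]
-0.055 108 [0.0288 0.03   0.0311]
-0.045 103 [0.029  0.0301 0.0311]
-0.035 101 [0.0288 0.0299 0.031 ]
-0.025 137 [0.029  0.0305 0.0441]
-0.015 108 [0.0429 0.0442 0.045 ]
-0.005 108 [0.043  0.0443 0.0455]
0.005 103 [0.0431 0.0441 0.0457]
0.015 69 [0.043  0.0438 0.0446]
0.025 87 [0.0285 0.0299 0.031 ]
0.035 83 [0.0286 0.0298 0.031 ]
0.045 80 [0.0291 0.0301 0.031 ]
0.055 82 [0.0288 0.03   0.0309]
0.065 157 [0.0332 0.0392 0.0449]
0.075 66 [0.045  0.0458 0.0468]
tcp [0.5445 0.1728 0.3331] shift(tool axes) [-0.144   0.0009  0.0033]
turn [-0.0026  0.0012 -0.0078] shift in target axes [-0.144  -0.0003  0.0031]
```

The level is now flat (top at 0.030 all along, housing 0.044) and the catch is back over its end. Now the lid: go over and behind it.

```bash
python3 -m inch '-1 -.036 0 0 0 0 0;-1 -.036 0 0 0 0 0;-1 -.036 0 0 0 0 0;-1 -.036 0 0 0 0 0;-1 0 0 .033 0 0 -.0078;-1 0 0 .033 0 0 0;-1 0 0 .032 0 0 0;-1 0 0 0 0 0 0;-1 0 0 0 0 0 0'
python3 -c "
from h import *
from plant import *
print(get_state()['q'])
to(case2w([.1026,0,.2345]),frame(CY+np.pi,0))"
```

```text
clock: 28.83
tool_pos: [0.6831, 0.1473, 0.2339]
eef_rot: [0.088, 0.996, -0.002, -0.002]
contact_force: [0.3, 0.2, 1.0]
opening: 0.007
finger_force: 0.0
[-0.1729  0.8166 -0.223   1.3219  0.1922  1.0294  0.967 ]
tcp [0.6831 0.1473 0.2339] shift(tool axes) [ 0.0444  0.0002 -0.0004]
turn [-0.0048 -0.0036  0.0038] shift in target axes [ 0.0444  0.0001 -0.0006]
```

```bash
python3 -m inch '-1 .022 0 0 0 0 0;-1 .022 0 0 0 0 0;-1 .0087 0 .0007 0 0 0;-1 .0087 0 .0008 0 0 0;-1 .0086 0 .0016 0 0 0;-1 .0086 0 .0016 0 0 0;-1 .0084 0 .0024 0 0 0;-1 .0084 0 .0025 0 0 0;-1 .0081 0 .0033 0 0 0;-1 .0081 0 .0033 0 0 0;-1 .0078 0 .0041 0 0 0;-1 .0078 0 .0041 0 0 0;-1 .0073 0 .0048 0 0 0;-1 .0073 0 .0049 0 0 0;-1 .0068 0 .0055 0 0 0;-1 .0067 0 .0056 0 0 0;-1 .0062 0 .0062 0 0 0;-1 .0062 0 .0062 0 0 0;-1 0 0 0 0 0 0'
python3 -c "
from h import *
from plant import *
print(get_state()['q'])
to(case2w([-.021,0,.1768]),frame(CY+np.pi,0))
p,e=snapshot('scene');W=cloud(e,camera_model('scene'))
c=(W-CO)@np.array([[np.cos(CY),-np.sin(CY),0],[np.sin(CY),np.cos(CY),0],[0,0,1]])
m=(abs(c[...,1])<.064)&(c[...,0]>-.02)&(c[...,0]<.09)&(c[...,2]>.06)&(c[...,2]<.2);k=c[m]
for lo in (0,.02,.04,.06,.08): 
  j=k[(k[:,0]>lo-.004)&(k[:,0]<lo+.004)];print(lo,len(j),np.percentile(j[:,2],[10,50,90]))
"
```

```text
clock: 30.42
tool_pos: [0.5174, 0.1766, 0.1767]
eef_rot: [0.088, 0.996, -0.002, -0.002]
contact_force: [-0.7, -0.4, 0.4]
opening: 0.001
finger_force: 0.0
[-0.2961  0.6941 -0.1961  1.87    0.224   0.6039  0.7617]
tcp [0.5174 0.1766 0.1767] shift(tool axes) [-0.0003  0.0008 -0.0001]
turn [-0.0042 -0.0032  0.0044] shift in target axes [-0.0003  0.0008 -0.0001]
0 192 [0.1332 0.1379 0.1427]
0.02 181 [0.1174 0.1218 0.1265]
0.04 195 [0.0997 0.1049 0.1094]
0.06 196 [0.084  0.0882 0.0931]
0.08 193 [0.0657 0.0713 0.0757]
```

The lid follows, now at about 0.69 rad. Continuing the arc down.

```bash
python3 -m inch '-1 .0056 0 .0068 0 0 0;-1 .0055 0 .0068 0 0 0;-1 .0049 0 .0073 0 0 0;-1 .0048 0 .0073 0 0 0;-1 .004 0 .0077 0 0 0;-1 .0041 0 .0078 0 0 0;-1 .0033 0 .0081 0 0 0;-1 .0033 0 .0081 0 0 0;-1 .0025 0 .0084 0 0 0;-1 .0024 0 .0084 0 0 0;-1 .0016 0 .0086 0 0 0;-1 .0016 0 .0086 0 0 0;-1 .0011 0 .0052 0 0 0;-1 0 0 .0052 0 0 0;-1 0 0 0 0 0 0'; for i in 1 2 3 4 5; do python3 -m inch '-1 0 0 .002 0 0 0;-1 0 0 0 0 0 0' | grep -E 'tool|cont'; done
```

```text
clock: 31.72
tool_pos: [0.4751, 0.1838, 0.0728]
eef_rot: [0.088, 0.996, -0.002, -0.001]
contact_force: [0.5, -0.0, -1.0]
opening: 0.006
finger_force: 0.0
tool_pos: [0.4757, 0.184, 0.0717]
contact_force: [-0.0, 0.1, 0.6]
tool_pos: [0.4759, 0.1841, 0.0699]
contact_force: [0.1, -1.0, -0.0]
tool_pos: [0.4758, 0.1841, 0.0678]
contact_force: [0.3, -0.6, -0.8]
tool_pos: [0.4758, 0.1842, 0.066]
contact_force: [-0.8, -0.3, 2.0]
tool_pos: [0.4758, 0.1842, 0.0657]
contact_force: [-3.4, -2.0, 22.0]
```

It stops firmly with the tip at 54.7 mm, which is the height given for a shut lid. I'll retreat and check.

```bash
python3 -m inch '-1 0 0 -.01 0 0 0;-1 0 0 -.03 0 0 0;-1 0 0 -.04 0 0 0;-1 0 0 -.04 0 0 0;-1 0 0 -.03 0 0 0;-1 0 0 0 0 0 0;-1 0 0 0 0 0 0'
python3 -c "
from h import *
from plant import *
p,e=snapshot('scene');W=cloud(e,camera_model('scene'))
c=(W-CO)@np.array([[np.cos(CY),-np.sin(CY),0],[np.sin(CY),np.cos(CY),0],[0,0,1]])
k=c[(abs(c[...,1])<.055)&(abs(c[...,0])<.09)&(c[...,2]>.03)&(c[...,2]<.09)]
f=np.linalg.lstsq(np.c_[k[:,:2],np.ones(len(k))],k[:,2],rcond=None)[0];print(len(k),'lid slope x,y, height',f)
q,e=snapshot('top');W=cloud(e,camera_model('top'))
for n,b in dict(flask=(305,130,337,172),weight=(282,296,311,325),pot=(466,268,518,312)).items():
    w=W[b[1]:b[3],b[0]:b[2]].reshape(-1,3);w=w[(w[:,2]>.03)&(w[:,2]<.2)];print(n,np.median(w,0))
"
```

```text
clock: 33.13
tool_pos: [0.4767, 0.1848, 0.2154]
eef_rot: [0.089, 0.996, -0.0, 0.002]
contact_force: [-0.6, -0.4, -0.6]
opening: 0.003
finger_force: 0.0
2103 lid slope x,y, height [-0.0011 -0.0028  0.054 ]
flask [ 0.728  -0.0159  0.0956]
weight [0.3969 0.0247 0.0488]
pot [ 0.4494 -0.4088  0.0581]
```

The lid is shut (slope about 0.001 rad, height 54 mm). The flask, weight and pot haven't moved.

```bash
python3 -c "
from plant import r
print(r.finish_job())"
```

```text
the job is handed in; nothing more can be done
None
```

The job is handed in at about 33 s (verdict not shown): before shutting the lid I measured the level flat under lip and catch, the lid then measured shut, and the flask, weight and pot read unmoved; I did not measure the driver again.

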